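# Start a timed steaming batch at the market stall

### The arm

A 7-joint arm with a two-finger parallel gripper is mounted at the origin on the work surface. World frame = base frame: x ahead of the robot, y to its left, z up, the work surface at z = 0. Lengths are in m, angles in rad, forces in N, time in s.
With the tool pointing down it reaches from about 0.4 to 0.85 m from the base axis. Payload 10.4 kg.
Tool frame: the origin (TCP) lies midway between the tips of the shut fingers; the grasp point (between the pads) lies 19 mm behind it (grip_point_offset is the distance from the TCP to the grasp point, in m); y points along the fingers, z is the direction in which the jaws open and shut, and the axes are right-handed (so a half turn about y gives the same grasp; the last joint's range is limited). The gripper opens to 85 mm and grips with 20 to 120 N. Pads are 22 mm wide; open, the fingers measure 114 mm over their backs; the gripper's body (76 mm by 85 mm) begins 54 mm behind the grasp point. The pads swing forward as they close: fully open they stand 13 mm farther back than shut.
Start: joints at [-1.344, 0.332, -0.065, 1.46, 0.022, 1.35, -0.088], TCP at [0.154, 0.606, 0.231] pointing down, gripper open.
Joint ranges: [-2.6, 2.6], [-0.5, 2.12], [-1.47, 1.34], [0.16, 2.42], [-1.27, 4.41], [0.06, 2.06], [-2.6, 2.6]. Speed limits (rad/s): [2.22, 2.22, 2.79, 2.79, 3.14, 3.14, 3.14].

### API

Orientations are given as a unit quaternion [x, y, z, w].
In Python, from workcell import * gives the robot as it stands.
- The arm moves only by the tool send_rows, never from a script. Its argument "motion" is a list of rows, each a list of 7 numbers: the opening in per cent of the stroke, from 0 (shut) to 100 (fully open), then the shift along the tool's x, y, z in m, then the turn, a rotation vector about the tool's x, y, z in rad. In form: [[claw, tx, ty, tz, ax, ay, az], ...]. A call has 1 to 10 rows; each row is the pose to reach, as a shift and turn from the pose commanded when the call began, along the tool's axes at that moment; what a row does not reach only later rows make up. A row lasts 1/12 s, in which the tool goes at most 41.7 mm and 7.16 degrees, less where a joint would pass 70% of its speed; a pose out of reach is approached as far as the arm can. A call with a gripper value outside its range is refused whole. The fingers move at their own pace and stop on an object; "squeeze" is the grip in N (left out, the last holds). Time passes only in rows, so rows that repeat a pose let the fingers close. It gives the time, the measured TCP pose, the force and the opening at its end, in the units of the state.
- get_obs(): the state, without advancing time (a new reading comes with each control period).
- camera(name): name is "scene" or "top" or "wrist"; returns a dict with "pixels" (384x512x3 uint8, red, green, blue), "range_z" (384x512 float32, m along the optical axis (not along the pixel's ray), 0 where there is no reading), "fovy" (degrees; the focal length in pixels is half the picture's height over the tangent of half this angle, whatever the lens; pixels are square), "cx", "cy" (the principal point, pixels), "dist_coeffs" ([k1, k2, p1, p2, k3] as OpenCV has them; the pictures are not rectified), "view" (4x4, takes a point from world to camera coordinates); the wrist camera has in their place "T_tool_cam" (4x4, takes a point from camera to tool coordinates, whose origin is the TCP and whose axes are the tool frame's). Camera axes: x right, y down, z forward; pixel columns grow to the right and rows downward; lengths in m; the calibration is good to about 2 mm. A picture is of the moment at which its call begins: read the wrist's pose just before it.
- hand_in(): hands the job in, once; it reports no verdict.
The state is a dict: "clock": time; "joint_pos": joint angles; "joint_velocities": joint speeds; "tau": joint torques, N m; "position": TCP position; "ee_rot": TCP orientation; "ft_force": force on the tool from outside, world axes, zero at the start; "torque": the same for the moment, N m; "grip_width": opening from 0.0 (shut) to 1.0 (fully open).
Only numpy, scipy, OpenCV 4.12 (cv2) and the standard library are available. Lean on these libraries where they do the work, as an engineer would, in place of code of your own. Each camera call takes 0.05 s, during which the arm holds its last target.

### The job

Switch the steamer on by pressing the raised end of its rocker fully down, then set the clockwork timer to 10 minutes the proper way: wind it clockwise past 20 first, so the bell spring is tight, and bring it back to the 10-minute mark. The timer is light and its dial stiff, so bring the fingers down on it slowly and keep it pressed down firmly as you turn, without leaning hard on it: it must neither swivel nor wander from its place. Leave the other things where they are and let go of everything at the end.

Things in the scene. Friction and masses are not known exactly. Their poses are not given: they have to be found in the camera images.
- steamer: Stainless electric steamer, fixed: cabinet 280 mm wide, 250 deep, 112 high, with a steaming pot and domed lid on it, 249 mm high over all. A control ledge, 190 mm wide, top 73 mm above the table, juts 99 mm from the front and carries the power rocker and a round pilot lamp. Origin on the table under the cabinet's centre; -x points out of the front, over the ledge.
- rocker (a joint): Power rocker on the ledge: black paddle 44 mm long (along steamer x), 26 wide, hinged across its middle, stays where left. 0 = off: outer end (steamer -x, towards the ledge's front edge) up, inner end down. Pressing the outer end down about 5 mm with 4 to 6 N turns it to 0.36 rad = fully on, at its stop; the inner end tips up.
- rocker_high_end (a point): Point on the top face of the rocker's outer end, 14 mm from its hinge, on its centre line; moves with the rocker: about 87 mm above the table when off, 82 when on. The hinge lies 178 mm from the steamer's origin along its -x and 35 mm along its +y, 82 mm above the table.
- timer: Loose clockwork timer: round white case 100 mm across, 34 high, on rubber feet, 65 mm high with its dial, 0.2 to 0.35 kg. Black marks on the case top every 5 minutes (30 degrees), clockwise from above; zero, a diamond, at its -x side. Origin on its axis, on the table. The dial is stiff: unless 10 to 20 N presses down on it, the case spins along.
- timer_zero_mark (a point): The zero mark, at the rim of the case top, on the case's -x side, 46.5 mm from the axis, 34 mm above the table; fixed to the case, so it shows if the case swivels or slides.
- dial (a joint): The timer's dial, rad, clockwise from above positive: 0 = pointer at the zero mark, 2 pi per 60 minutes (10 = 1.047, 20 = 2.094), stop at 5.76 (55 minutes). Turns both ways against a steady drag of 0.18 N m, stays where left, does not run down during the job. A white pointer line runs over its crown and skirt.
- dial_crown (a point): Point on the dial's axis inside the crown, 53 mm above the table; -x along the white pointer. Dark skirt 76 mm across, top 41 mm above the table; on it a ribbed round crown, 46 mm across where gripped, from 41 to 65 mm above the table. Both turn together: fingertips either side of the crown can rest on the skirt and press it down.
- table: The work table with its blue sheet, top at z = 0; it carries everything. The timer must never be pressed on it with more than 60 N: touching the dial faster than about 30 mm/s already makes such a jolt.
- packs: Stack of three flat food packs, 75 x 120 x 43 mm, beside the timer; origin under its centre. A bystander.
- spatula: Small spatula with a wooden handle, 200 mm long, 20 mm high, lying beside the timer; origin at mid-length on its underside. A bystander.
- tin: Closed tin, 60 mm across, 70 mm high, behind the timer; origin under its centre. A bystander.
- basket: Pink plastic basket, 158 mm across the rim, 78 mm high; origin under its centre. A bystander.
- bowl: Steel bowl, 160 mm across, 75 mm high; origin under its centre. A bystander.
- water: Water bottle, 66 mm across, 210 mm high; origin under its centre. A bystander.
- cup: Drinking cup with a lid and a straw, 94 mm across, 118 mm high without the straw; origin under its centre. A bystander.
There are look-alikes about, which are no part of the job. Leave any blue or brown look-alike of the timer alone.

How it is judged:
On the way, in this order (a step that is already met when the one before it is completed fails the run):
1. the rocker is pressed fully on (value of joint rocker above 0.3 rad), for 0.1 s.
2. the dial is wound past 20 minutes (value of joint dial above 2.094 rad), for 0.1 s.
At the end, for the whole second after the job is handed in: The rocker is on (at least 0.30 of its 0.36 rad); the dial, after having been past 20 minutes, stands at 10 minutes within 1.5 minutes (0.157 rad); the timer stands flat and still, its case and its zero mark within 20 mm of where they were; every bystander is within 30 mm of its place (value of joint rocker above 0.3 rad and value of joint dial between 0.89 and 1.204 rad and distance of each of timer_zero_mark, timer from where it was at the start of the episode below 0.02 m and angle between timer's own z axis and vertical below 0.05 rad and linear speed of timer below 0.01 m/s and angular speed of timer below 0.1 rad/s and distance of each of packs, spatula, tin, basket, bowl, water, cup from where it was at the start of the episode below 0.03 m); the robot touches nothing.
It fails at once if the timer swivels or wanders: its zero mark or its centre is more than 20 mm from where it was (distance of any of timer_zero_mark, timer from where it was at the start of the episode above 0.02 m).
It fails at once if the timer is leaned on too hard: pressed on the table with more than 60 N (contact force between timer and table above 60 N).
It fails at once if a bystander is moved by more than 30 mm (distance of any of packs, spatula, tin, basket, bowl, water, cup from where it was at the start of the episode above 0.03 m).
It also fails if it takes over 72 s, if anything falls off the work surface, if the arm or the gripper's body presses on something with over 40 N, if the wrist force passes 120 N, or if a joint passes its speed limit or range.

## Working session

There is one attempt and no reset: what is moved stays moved. The work goes in short steps, Python scripts to look and compute and a tool call to move; the robot and the scene stay as the last step left them, time stands still between calls to the robot, and variables do not carry over. Pictures are saved under pics/ and viewed, and the job is handed in when it is done.

Besides the shell and the picture viewer there is one more tool, called after "Call:" as name(argument=value, ...), one argument or row to a line, values as JSON. send_rows: Moves the arm, as the interface text tells. Its arguments: {"type":"object","properties":{"motion":{"type":"array"},"squeeze":{"type":"number"}},"required":["motion"]}

```bash
mkdir -p pics; ls
python3 - <<'E'
from workcell import *
import cv2,numpy as np
o=get_obs()
for k,v in o.items(): print(k,np.round(v,4))
for n in ["scene","top","wrist"]:
    c=camera(n); cv2.imwrite(f"pics/{n}0.png",c["pixels"][:,:,::-1]); np.savez(f"{n}0.npz",**c)
    print(n,{k:np.round(v,4).tolist() for k,v in c.items() if k not in("pixels","range_z")})
E
```

```text
pics
clock 0.0
joint_pos [-1.3436  0.3329 -0.0647  1.461   0.0216  1.3499 -0.0885]
joint_velocities [-0.     -0.0004  0.0027  0.0011 -0.0003  0.0005 -0.0003]
tau [-3.00000e-04 -6.25453e+01  4.88000e-02 -3.91614e+01  1.61000e-02
  1.02000e-02 -0.00000e+00]
position [0.1544 0.6052 0.2305]
ee_rot [ 0.7021 -0.0881  0.088  -0.7011]
ft_force [-0.3588 -0.264   0.1037]
torque [ 0.0099 -0.0071 -0.0482]
grip_width 0.9971
scene {'fovy': 53.7094, 'cx': 248.9747, 'cy': 190.5791, 'dist_coeffs': [0.0095, 0.0, 0.0, 0.0, 0.0], 'view': [[-0.2338, 0.9721, 0.0174, 0.0581], [0.5398, 0.1447, -0.8293, -0.2103], [-0.8087, -0.1845, -0.5586, 1.6554], [0.0, 0.0, 0.0, 1.0]]}
top {'fovy': 53.381, 'cx': 261.329, 'cy': 191.2554, 'dist_coeffs': [-0.0862, 0.0, 0.0, 0.0, 0.0], 'view': [[-0.025, -0.9997, -0.0065, 0.0516], [-0.9954, 0.0255, -0.0928, 0.5277], [0.093, 0.0042, -0.9957, 1.0653], [0.0, 0.0, 0.0, 1.0]]}
wrist {'fovy': 66.1473, 'cx': 254.2353, 'cy': 197.3304, 'dist_coeffs': [-0.0352, 0.0, 0.0, 0.0, 0.0], 'T_tool_cam': [[-0.0001, 0.9494, 0.3141, -0.0817], [0.0004, -0.3141, 0.9494, -0.1434], [1.0, 0.0002, -0.0004, -0.0024], [0.0, 0.0, 0.0, 1.0]]}
```

View pics/scene0.png

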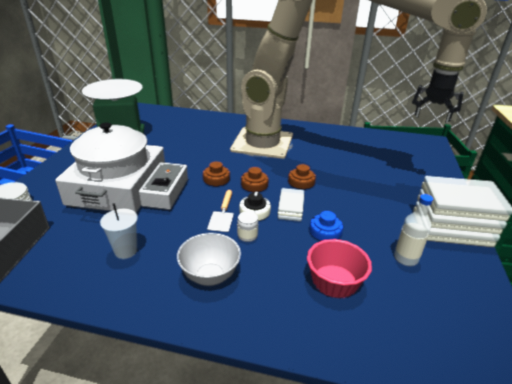

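View pics/top0.png

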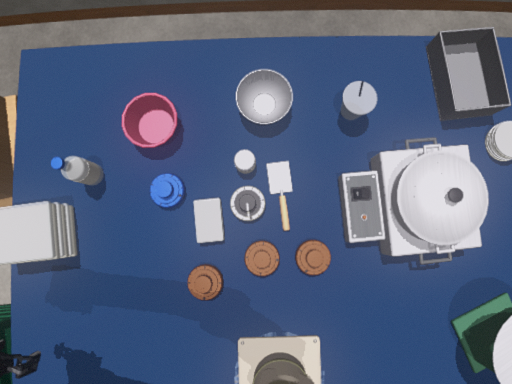

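View pics/wrist0.png

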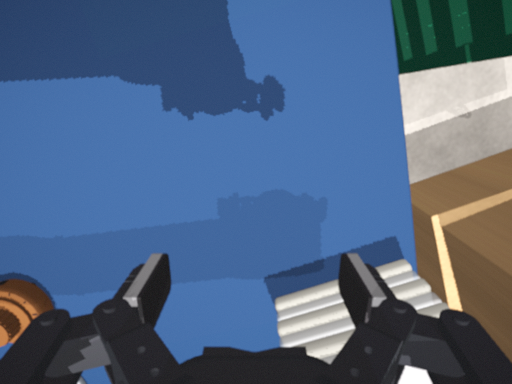

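Candidates for the timer in the top view are the white one (247,204), blue (167,190), browns (205,282), (262,258), (313,257), and the white tin (245,161). By its description the timer is the white case with a dark dial and white pointer at (247,204). For the rocker, the ledge has a black paddle (361,193) and a lamp (364,217). I'll check both in close crops.

```bash
cat > h.py <<'E'
import cv2,numpy as np
from scipy.spatial.transform import Rotation as R
def K(c):
    f=192/np.tan(np.radians(float(c["fovy"]))/2); return np.array([[f,0,float(c["cx"])],[0,f,float(c["cy"])],[0,0,1]])
def T_wc(c,obs=None):
    if "view" in c: return np.linalg.inv(np.array(c["view"]))
    T=np.eye(4);T[:3,:3]=R.from_quat(obs["ee_rot"]).as_matrix();T[:3,3]=obs["position"]; return T@np.array(c["T_tool_cam"])
def rays(c,uv,obs=None):
    uv=np.asarray(uv,float).reshape(-1,1,2)
    n=cv2.undistortPoints(uv,K(c),np.array(c["dist_coeffs"])).reshape(-1,2)
    T=T_wc(c,obs); return T[:3,3],(T[:3,:3]@np.c_[n,np.ones(len(n))].T).T
def onplane(c,uv,z,obs=None):
    o,d=rays(c,uv,obs); return o+d*((z-o[2])/d[:,2])[:,None]
def cloud(c,obs=None):
    h,w=384,512; u,v=np.meshgrid(np.arange(w),np.arange(h)); o,d=rays(c,np.stack([u,v],-1).reshape(-1,2).astype(float),obs)
    return (o+d*np.asarray(c["range_z"]).reshape(-1,1)).reshape(h,w,3)
def proj(c,P,obs=None):
    V=np.linalg.inv(T_wc(c,obs)); return cv2.projectPoints(np.asarray(P,float).reshape(-1,3),cv2.Rodrigues(V[:3,:3])[0],V[:3,3],K(c),np.array(c["dist_coeffs"]))[0].reshape(-1,2)
E
python3 - <<'E'
from h import *
c=dict(np.load("top0.npz")); s=dict(np.load("scene0.npz"))
im=c["pixels"][:,:,::-1]
a=cv2.resize(im[165:245,205:290],None,fx=7,fy=7,interpolation=cv2.INTER_CUBIC)
b=cv2.resize(im[160:250,335:395],None,fx=6,fy=6,interpolation=cv2.INTER_CUBIC)
cv2.imwrite("pics/ca.png",a);cv2.imwrite("pics/cb.png",b)
P=cloud(c)
for n,uv in dict(crown=(247,203),pilot=(364,217),rock=(361,193),ledge=(350,225),table=(230,130),pack=(209,220),brown=(262,258),lid=(441,195)).items(): print(n,P[uv[1],uv[0]].round(4))
# height slices
x,y,z=P[...,0],P[...,1],P[...,2]
for nm,(u0,v0,u1,v1),lo,hi in [("timercase",(228,184,268,226),.028,.038),("dial skirt",(228,184,268,226),.038,.046),("crown",(228,184,268,226),.058,.07),("ledge",(335,160,390,250),.068,.077)]:
    m=np.zeros(z.shape,bool); m[v0:v1,u0:u1]=1; m&=(z>lo)&(z<hi)
    q=P[m]; print(nm,m.sum(),q.mean(0).round(4), q.min(0).round(4),q.max(0).round(4))
    if nm=="ledge": 
        pts=q[:,:2].astype(np.float32); print(cv2.minAreaRect(pts))
E
```

```text
crown [0.4937 0.0782 0.0647]
pilot [ 0.4465 -0.2366  0.0847]
rock [ 0.5119 -0.2327  0.0803]
ledge [ 0.4261 -0.2005  0.0724]
table [ 0.7166  0.127  -0.001 ]
pack [0.4502 0.1866 0.0421]
brown [0.3434 0.0408 0.0657]
lid [ 0.4907 -0.3899  0.2191]
timercase 368 [0.4944 0.0774 0.0337] [0.4476 0.0312 0.028 ] [0.5444 0.1249 0.0379]
dial skirt 335 [0.4939 0.0781 0.0414] [0.4504 0.0399 0.038 ] [0.5353 0.1244 0.0455]
crown 222 [0.4955 0.0781 0.0649] [0.4719 0.0561 0.0584] [0.5187 0.1003 0.0689]
ledge 2284 [ 0.4744 -0.2405  0.0727] [ 0.3584 -0.2963  0.068 ] [ 0.6027 -0.1848  0.077 ]
((0.4770226776599884, -0.2394079566001892), (0.24473664164543152, 0.10347992181777954), 4.163197994232178)
```

View pics/ca.png

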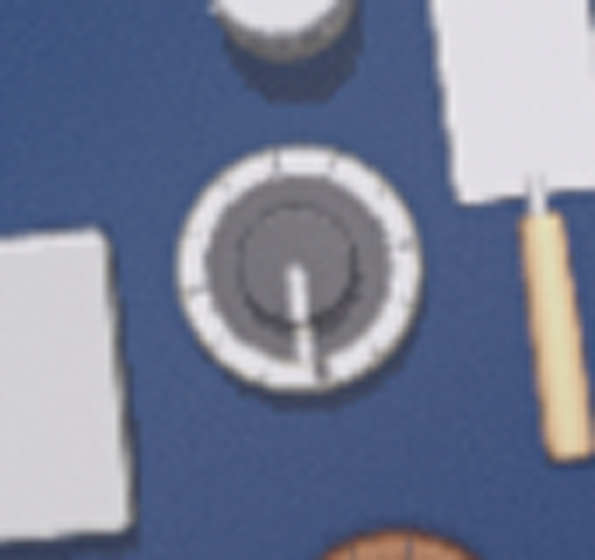

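View pics/cb.png

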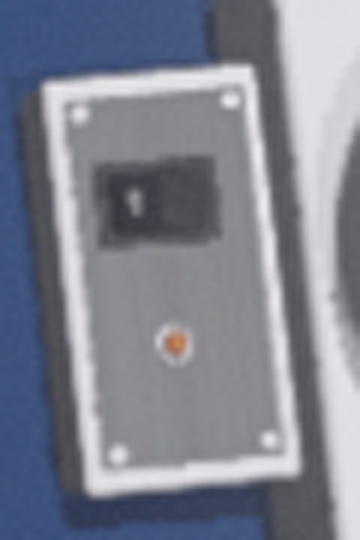

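The crops show a white timer case with a dark dial, whose pointer runs from the centre at crop (297,268) to (305,355) near a dark mark. The ledge shows a black rocker centred at crop (157,200) and an orange lamp at (175,343). So both choices hold, and next come exact positions.

Run:
```python
from h import *
c=dict(np.load("top0.npz"))
b=lambda L:(np.array(L,float)+.5)/6-.5+np.array([335,160])
q=onplane(c,b([(42,85),(252,65),(300,470),(90,495)]),.073)
print(q.round(4)); 
for i in range(4): print(np.linalg.norm(q[i]-q[(i+1)%4]).round(4))
# steamer -x direction = from inner edge to outer edge ; +y
w=q[3]-q[0]; print("yaw width",np.degrees(np.arctan2(w[1],w[0])), "depth dir", np.degrees(np.arctan2(*(q[0]-q[1])[[1,0]])),np.degrees(np.arctan2(*(q[3]-q[2])[[1,0]])))
r=onplane(c,b([(97,163),(217,157),(220,238),(100,245)]),.083); print(r.round(4),r.mean(0).round(4),[np.linalg.norm(r[i]-r[(i+1)%4]).round(4) for i in range(4)])
# predicted hinge from ledge: width centre line, front edge mid
m=(q[0]+q[3])/2; ex=((q[1]-q[0])+(q[2]-q[3]));ex/=np.linalg.norm(ex); ey=np.cross([0,0,1],ex)
print("ex",ex,"hinge",m+ex*(.224-.178)+ey*.035, m+ex*(.224-.178)-ey*.035)
print("pilot",onplane(c,b([(175,343)]),.083))
a=lambda L:(np.array(L,float)+.5)/7-.5+np.array([205,165])
im=c["pixels"][:,:,::-1]
g=cv2.inRange(cv2.cvtColor(im,cv2.COLOR_BGR2HSV),(0,0,0),(179,90,255))[165:245,205:290]
mm=np.zeros_like(g);cv2.circle(mm,(42,39),22,255,-1); g&=mm
cn=max(cv2.findContours(g,0,1)[0],key=cv2.contourArea); e=cv2.fitEllipse(cn);print(e)
print("case",onplane(c,[np.array(e[0])+[205,165]],.03))
print("ptr",onplane(c,a([(297,268)]),.065),onplane(c,a([(305,355)]),.041))
pp=onplane(c,a([(305,355)]),.041)[0]-[.4945,.078,0]; print(np.degrees(np.arctan2(pp[1],pp[0])))
for t in [(320,370),(277,158),(335,160),(405,244),(195,290),(228,187)]:
    v=onplane(c,a([t]),.034)[0]-[.4945,.078,0]; print(t,np.linalg.norm(v[:2]).round(4),np.degrees(np.arctan2(v[1],v[0])).round(1))
```

```text
[[ 0.5669 -0.1835  0.073 ]
 [ 0.5739 -0.2812  0.073 ]
 [ 0.3883 -0.2938  0.073 ]
 [ 0.3801 -0.1972  0.073 ]]
0.098
0.186
0.0969
0.1874
yaw width -175.78098247039557 depth dir 94.06774693872771 94.89314770271348
[[ 0.5294 -0.2048  0.083 ]
 [ 0.5308 -0.2598  0.083 ]
 [ 0.494  -0.2592  0.083 ]
 [ 0.4923 -0.2044  0.083 ]] [ 0.5116 -0.2321  0.083 ] [np.float64(0.055), np.float64(0.0368), np.float64(0.0549), np.float64(0.0372)]
ex [ 0.07807774 -0.99694727  0.        ] hinge [ 0.51196375 -0.23348041  0.073     ] [ 0.44217744 -0.23894585  0.073     ]
pilot [[ 0.44722659 -0.23642734  0.083     ]]
((42.48645782470703, 38.408775329589844), (35.33412551879883, 37.063106536865234), 169.3779754638672)
case [[0.49472984 0.07832878 0.03      ]]
ptr [[0.49409735 0.0781845  0.065     ]] [[0.46073349 0.076768   0.041     ]]
-177.9104486731891
(320, 370) 0.0403 -170.2
(277, 158) 0.0472 10.6
(335, 160) 0.0473 -18.2
(405, 244) 0.0435 -76.5
(195, 290) 0.0433 98.3
(228, 187) 0.0453 39.3
```

```bash
cat >> h.py <<'E'
def plan(o,tgt,Rt=None):
    "shift (tool axes) and rotvec to a world target"
    Rm=R.from_quat(o["ee_rot"]); d=Rm.inv().apply(np.asarray(tgt)-o["position"])
    rv=(Rm.inv()*R.from_matrix(Rt)).as_rotvec() if Rt is not None else None
    return d.round(4),rv
def down(deg):
    "tool pointing down with tool z (jaw) axis at world angle deg"
    a=np.radians(deg); z=np.array([np.cos(a),np.sin(a),0]); y=np.array([0,0,-1.]); return np.c_[np.cross(y,z),y,z]
E
python3 - <<'E'
from h import *; from workcell import *
o=get_obs(); M=R.from_quat(o["ee_rot"]).as_matrix(); print(M.round(3), np.degrees(np.arctan2(M[1,2],M[0,2])))
for t in [(.45,.25,.3),(.51,-.214,.3)]:
  for a in (0,180,-4,176): print(t,a,plan(o,t,down(a)))
E
```

```text
[[ 0.969 -0.     0.247]
 [-0.247 -0.001  0.969]
 [ 0.    -1.    -0.001]] 75.68759252603296
(0.45, 0.25, 0.3) 0 (array([ 0.3742, -0.069 , -0.2713]), array([8.45020555e-04, 1.32099761e+00, 7.74837775e-04]))
(0.45, 0.25, 0.3) 180 (array([ 0.3742, -0.069 , -0.2713]), array([ 8.29640063e-04, -1.82059472e+00, -9.04786691e-04]))
(0.45, 0.25, 0.3) -4 (array([ 0.3742, -0.069 , -0.2713]), array([8.24146744e-04, 1.39081077e+00, 8.10427720e-04]))
(0.45, 0.25, 0.3) 176 (array([ 0.3742, -0.069 , -0.2713]), array([ 8.51306698e-04, -1.75078156e+00, -8.65717727e-04]))
(0.51, -0.214, 0.3) 0 (array([ 0.5471, -0.0685, -0.7061]), array([8.45020555e-04, 1.32099761e+00, 7.74837775e-04]))
(0.51, -0.214, 0.3) 180 (array([ 0.5471, -0.0685, -0.7061]), array([ 8.29640063e-04, -1.82059472e+00, -9.04786691e-04]))
(0.51, -0.214, 0.3) -4 (array([ 0.5471, -0.0685, -0.7061]), array([8.24146744e-04, 1.39081077e+00, 8.10427720e-04]))
(0.51, -0.214, 0.3) 176 (array([ 0.5471, -0.0685, -0.7061]), array([ 8.51306698e-04, -1.75078156e+00, -8.65717727e-04]))
```

Call:
send_rows(
  motion=[
    [0, 0.035, -0.07, -0.025, 0, 0.1, 0],
    [0, 0.07, -0.07, -0.05, 0, 0.2, 0],
    [0, 0.105, -0.07, -0.075, 0, 0.3, 0],
    [0, 0.14, -0.07, -0.1, 0, 0.4, 0],
    [0, 0.17, -0.07, -0.125, 0, 0.5, 0],
    [0, 0.2, -0.07, -0.15, 0, 0.6, 0],
    [0, 0.235, -0.07, -0.175, 0, 0.7, 0],
    [0, 0.27, -0.07, -0.2, 0, 0.8, 0],
    [0, 0.3, -0.07, -0.22, 0, 0.9, 0],
    [0, 0.33, -0.07, -0.24, 0, 1.0, 0],
  ],
)

```text
clock: 0.98
position: [0.4042, 0.3026, 0.3014]
ee_rot: [-0.572, 0.415, -0.415, 0.573]
ft_force: [0.1, 0.4, 0.2]
grip_width: -0.001
```

Run:
```python
from h import *; from workcell import *
o=get_obs(); print(o["position"],o["joint_pos"].round(2) if hasattr(o["joint_pos"],'round') else o["joint_pos"])
print(plan(o,(.508,-.213,.25),down(-4)))
```

```text
[0.40417927 0.3025574  0.30140222] [-1.    0.03  0.27  1.67 -0.01  1.44 -0.41]
(array([ 0.5223,  0.0512, -0.0616]), array([-5.42784888e-05,  3.85987158e-01, -4.85426221e-04]))
```

Call:
send_rows(
  motion=[
    [0, 0.04, 0, -0.005, 0, 0.03, 0],
    [0, 0.08, 0, -0.01, 0, 0.06, 0],
    [0, 0.12, 0, -0.015, 0, 0.09, 0],
    [0, 0.16, 0, -0.02, 0, 0.12, 0],
    [0, 0.2, 0, -0.024, 0, 0.15, 0],
    [0, 0.24, 0, -0.028, 0, 0.18, 0],
    [0, 0.28, 0, -0.033, 0, 0.21, 0],
    [0, 0.32, 0, -0.037, 0, 0.24, 0],
    [0, 0.36, 0.0, -0.042, 0, 0.27, 0],
    [0, 0.39, 0.0, -0.046, 0, 0.3, 0],
  ],
)

```text
clock: 1.82
position: [0.4826, -0.0837, 0.3015]
ee_rot: [-0.504, 0.496, -0.496, 0.504]
ft_force: [0.8, -0.2, -0.2]
grip_width: 0.001
```

Run:
```python
from h import *; from workcell import *
o=get_obs(); print(o["position"],np.round(o["joint_pos"],2))
print(plan(o,(.510,-.213,.18),down(-4)))
c=camera("wrist"); cv2.imwrite("pics/w1.png",c["pixels"][:,:,::-1]); np.savez("w1.npz",**c)
for P in [(.512,-.233,.082),(.511,-.219,.087),(.510,-.211,.085)]: print(proj(c,P,o))
```

```text
[ 0.48255797 -0.08374446  0.30147048] [-0.63 -0.04  0.7   1.73  0.03  1.44  0.08]
(array([0.1297, 0.1215, 0.0252]), array([-6.37942690e-04,  8.69174182e-02,  3.47058689e-05]))
[[274.25286378 269.85417711]]
[[274.16357873 263.03691348]]
[[273.57564789 257.19354659]]
```

View pics/w1.png

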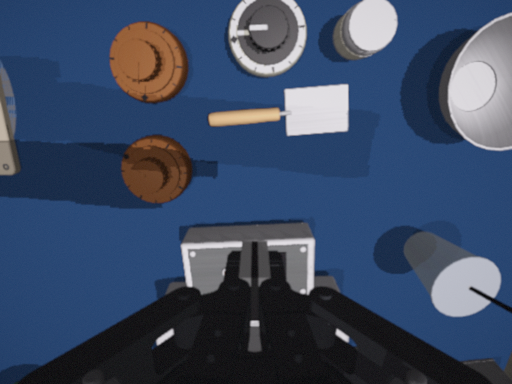

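The wrist view shows the timer at (267,33), with its diamond at (233,39) and the pointer tip at (250,28). The ledge is below at (250,255), with the rocker hidden behind the fingers. I'll refine the timer pose from this view.

Run:
```python
from h import *
c=dict(np.load("w1.npz")); im=c["pixels"][:,:,::-1]
cv2.imwrite("pics/w1t.png",cv2.resize(im[0:85,215:320],None,fx=7,fy=7,interpolation=cv2.INTER_CUBIC))
```

```text
(no output)
```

View pics/w1t.png

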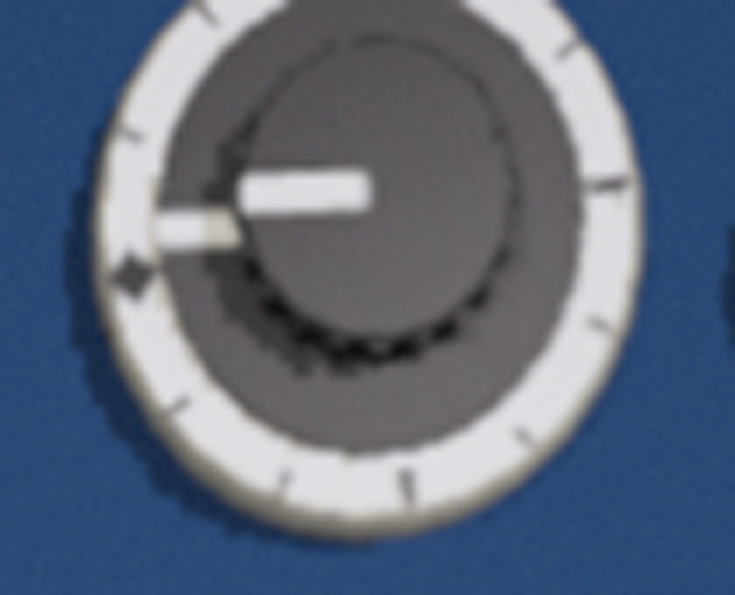

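The crop shows the diamond at (133,277) and the skirt pointer from (155,228) to (240,228).

Run:
```python
from h import *; from workcell import *
c=dict(np.load("w1.npz")); o=get_obs()
f=lambda L:(np.array(L,float)+.5)/7-.5+np.array([215,0])
C=np.array([.4945,.078])
z=onplane(c,f([(133,277),(605,186)]),.034,o); p=onplane(c,f([(157,229)]),.041,o); k=onplane(c,f([(370,192)]),.065,o)
print(z,p,k, "centre from opposite marks",z.mean(0))
for C in (C,z.mean(0)[:2]):
  a=lambda q:np.degrees(np.arctan2(q[1]-C[1],q[0]-C[0]))
  print(a(z[0]),a(p[0]),np.linalg.norm(z[0][:2]-C),np.linalg.norm(z[1][:2]-C))
print(plan(o,(.510,-.213,.12),down(-4)))
```

```text
[[0.45407157 0.06235915 0.034     ]
 [0.53810998 0.07804995 0.034     ]] [[0.45880925 0.06884117 0.041     ]] [[0.49513188 0.06999254 0.065     ]] centre from opposite marks [0.49609078 0.07020455 0.034     ]
-158.84966110151294 -165.60752525218194 0.04334851767155339 0.04361001083663783
-169.42408112922664 -177.90563394781202 0.042745337612659466 0.042745337612659466
(array([0.1239, 0.1818, 0.0259]), array([-0.0013299 ,  0.07895371,  0.00162368]))
```

Call:
send_rows(
  motion=[
    [0, 0.035, 0, 0.007, 0, 0.02, 0],
    [0, 0.07, 0, 0.014, 0, 0.04, 0],
    [0, 0.1, 0.02, 0.02, 0, 0.06, 0],
    [0, 0.13, 0.05, 0.025, 0, 0.087, 0],
    [0, 0.13, 0.085, 0.025, 0, 0.087, 0],
    [0, 0.13, 0.12, 0.025, 0, 0.087, 0],
    [0, 0.13, 0.15, 0.025, 0, 0.087, 0],
    [0, 0.13, 0.175, 0.025, 0, 0.087, 0],
    [0, 0.13, 0.18, 0.025, 0, 0.087, 0],
    [0, 0.13, 0.18, 0.025, 0, 0.087, 0],
  ],
)

```text
clock: 2.7
position: [0.5095, -0.2092, 0.1201]
ee_rot: [-0.484, 0.517, -0.515, 0.482]
ft_force: [-0.2, -0.2, 0.7]
grip_width: 0.005
```

Run:
```python
from h import *; from workcell import *
o=get_obs(); print(o["position"],R.from_quat(o["ee_rot"]).as_matrix().round(3),np.round(o["joint_velocities"],3))
print(plan(o,(.511,-.213,.092),down(-4)))
c=camera("scene"); im=c["pixels"][:,:,::-1]; cv2.imwrite("pics/s2.png",cv2.resize(im[140:230,100:220],None,fx=6,fy=6,interpolation=cv2.INTER_CUBIC))
c=camera("wrist"); cv2.imwrite("pics/w2.png",c["pixels"][:,:,::-1])
```

```text
[ 0.50951111 -0.20917669  0.12008461] [[-0.066 -0.003  0.998]
 [-0.998  0.    -0.066]
 [-0.    -1.    -0.003]] [-0.01  -0.041  0.02  -0.052  0.018  0.028 -0.013]
(array([0.0037, 0.0281, 0.0018]), array([ 3.23199432e-03,  3.72033818e-03, -6.61560484e-05]))
```

View pics/s2.png

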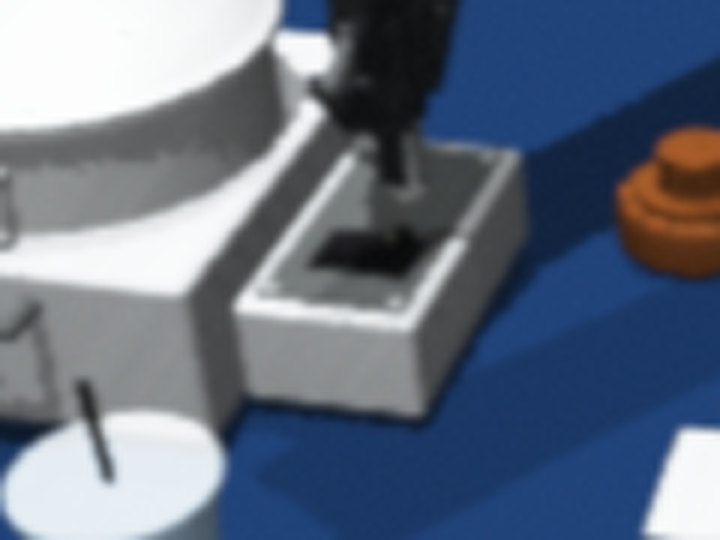

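View pics/w2.png

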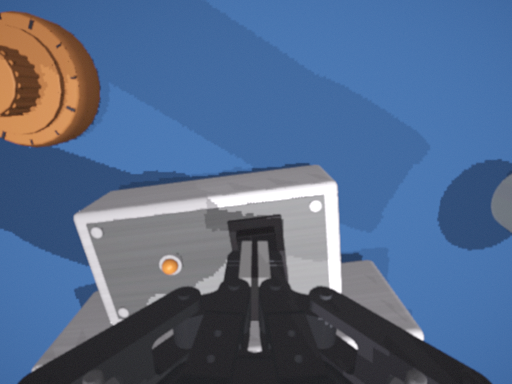

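The tip stands over the outer end of the rocker: wrist view, rocker end at (256,225) and fingertip at (256,243). I'll go down in small steps.

Call:
send_rows(
  motion=[
    [0, 0.003, 0.015, 0.002, 0.003, 0.004, 0],
    [0, 0.003, 0.024, 0.002, 0.003, 0.004, 0],
    [0, 0.003, 0.028, 0.002, 0.003, 0.004, 0],
    [0, 0.003, 0.03, 0.002, 0.003, 0.004, 0],
    [0, 0.003, 0.032, 0.002, 0.003, 0.004, 0],
    [0, 0.003, 0.034, 0.002, 0.003, 0.004, 0],
    [0, 0.003, 0.036, 0.002, 0.003, 0.004, 0],
    [0, 0.003, 0.036, 0.002, 0.003, 0.004, 0],
  ],
)

```text
clock: 3.47
position: [0.5126, -0.2123, 0.0854]
ee_rot: [0.481, -0.516, 0.518, -0.483]
ft_force: [-0.0, 1.3, 1.7]
grip_width: 0.0
```

Call:
send_rows(
  motion=[
    [0, 0, 0.002, 0, 0, 0, 0],
    [0, 0, 0.004, 0, 0, 0, 0],
    [0, 0, 0.005, 0, 0, 0, 0],
    [0, 0, 0.006, 0, 0, 0, 0],
    [0, 0, 0.006, 0, 0, 0, 0],
  ],
)

```text
clock: 3.88
position: [0.5129, -0.2125, 0.0805]
ee_rot: [0.481, -0.516, 0.518, -0.483]
ft_force: [-4.7, 5.4, 18.4]
grip_width: 0.002
```

Call:
send_rows(
  motion=[
    [0, 0, 0.001, 0, 0, 0, 0],
    [0, 0, 0.001, 0, 0, 0, 0],
    [0, 0, -0.02, 0, 0, 0, 0],
    [0, 0, -0.06, 0, 0, 0, 0],
    [0, 0, -0.1, 0, 0, 0, 0],
    [0, -0.04, -0.14, 0, 0, 0, 0],
    [0, -0.08, -0.16, 0, 0, 0, 0],
    [0, -0.12, -0.17, 0, 0, 0, 0],
    [0, -0.15, -0.17, 0, 0, 0, 0],
    [0, -0.15, -0.17, 0, 0, 0, 0],
  ],
)

```text
clock: 4.72
position: [0.5235, -0.055, 0.2502]
ee_rot: [0.483, -0.514, 0.516, -0.486]
ft_force: [0.8, 1.3, -0.9]
grip_width: -0.002
```

Run:
```python
from h import *; from workcell import *
o=get_obs(); print(o["position"],np.round(o["joint_pos"],2))
for n,(u0,v0,u1,v1) in dict(scene=(130,150,200,215),top=(335,160,395,250)).items():
    c=camera(n); np.savez(n+"3.npz",**c); im=c["pixels"][:,:,::-1]; cv2.imwrite(f"pics/{n}3.png",cv2.resize(im[v0:v1,u0:u1],None,fx=6,fy=6,interpolation=cv2.INTER_CUBIC))
    s=dict(np.load(n+"0.npz"))["pixels"][:,:,::-1]; cv2.imwrite(f"pics/{n}3b.png",np.hstack([cv2.resize(x[v0:v1,u0:u1],None,fx=6,fy=6,interpolation=cv2.INTER_CUBIC) for x in (s,im)]))
P=cloud(c)
ex=np.array([.078,-.997,0])
for d in (-.022,-.018,-.014,-.01,-.005,0,.005,.01,.014,.018):
    p=np.array([.512,-.233,.082])+ex*d; uv=proj(c,p)[0].round().astype(int); 
    print(d,[np.load(f"top{k}.npz")["range_z"][uv[1],uv[0]].round(4) for k in (0,3)])
```

```text
[ 0.52351781 -0.0549966   0.25016925] [-0.69  0.1   0.77  1.73 -0.08  1.33  0.03]
-0.022 [np.float32(1.034), np.float32(0.4647)]
-0.018 [np.float32(1.0263), np.float32(0.4679)]
-0.014 [np.float32(1.0272), np.float32(0.4673)]
-0.01 [np.float32(1.0264), np.float32(0.4632)]
-0.005 [np.float32(1.0314), np.float32(0.4638)]
0 [np.float32(1.032), np.float32(0.4628)]
0.005 [np.float32(1.029), np.float32(0.4626)]
0.01 [np.float32(1.0281), np.float32(0.4622)]
0.014 [np.float32(1.0311), np.float32(0.4605)]
0.018 [np.float32(1.0322), np.float32(0.4626)]
```

View pics/top3b.png

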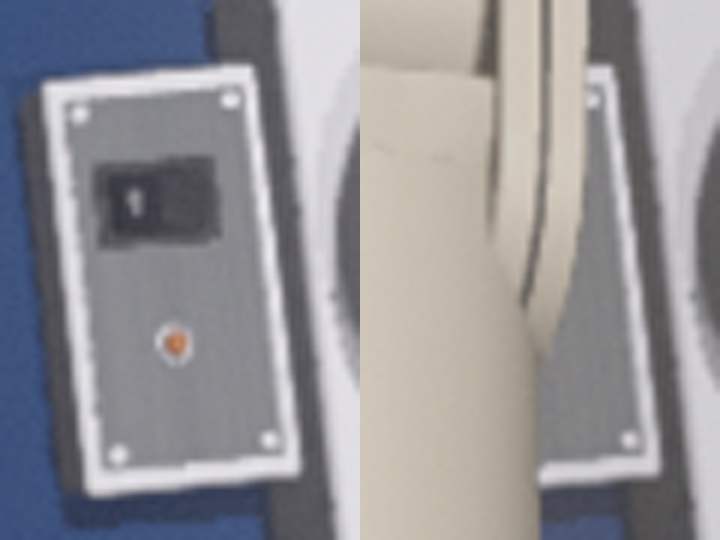

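View pics/scene3b.png

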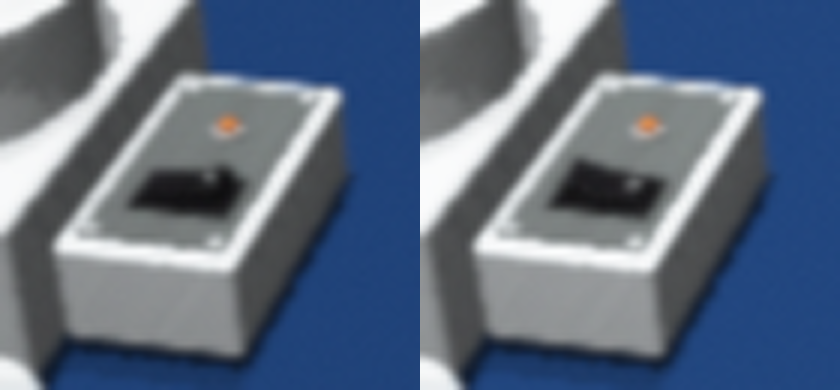

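In the scene crop (right half), the inner (left) end now stands up and the outer end is down. I'll check it from the wrist camera as well.

Run:
```python
from h import *; from workcell import *
o=get_obs(); c=camera("wrist"); cv2.imwrite("pics/w3.png",c["pixels"][:,:,::-1]); np.savez("w3.npz",**c)
print(o["position"],np.round(o["joint_velocities"],3))
P=cloud(c,o); ex=np.array([.078,-.997,0]); ey=np.array([.997,.078,0])
Q=P.reshape(-1,3)-np.array([.512,-.233,0]); a=Q@ex; b=Q@ey
for d in np.arange(-.026,.027,.004):
    m=(abs(a-d)<.002)&(abs(b)<.009); print(round(d,3),m.sum(),np.median(Q[m,2]).round(4) if m.any() else None)
m=(abs(a)<.03)&(b<-.03)&(b>-.09)&(Q[:,2]>.05);print("ledge z",m.sum(),np.median(Q[m,2]))
print(proj(c,[(.512,-.233,.082)],o))
```

```text
[ 0.52255712 -0.06065311  0.24916087] [0.045 0.008 0.053 0.008 0.008 0.    0.023]
-0.026 0 None
-0.022 0 None
-0.018 0 None
-0.014 0 None
-0.01 0 None
-0.006 0 None
-0.002 0 None
0.002 0 None
0.006 0 None
0.01 0 None
0.014 0 None
0.018 26 0.0868
0.022 24 0.0882
0.026 1 0.088
ledge z 37 0.0736078540408554
[[255.4732607  307.86258494]]
```

View pics/w3.png

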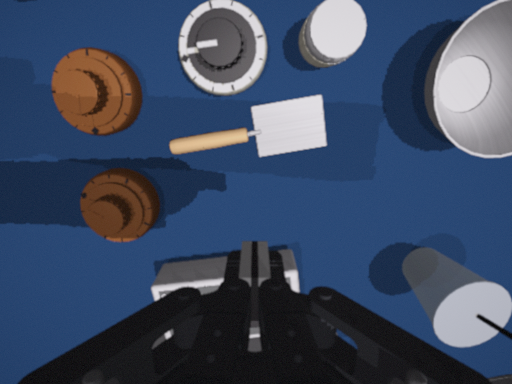

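Call:
send_rows(
  motion=[
    [0, -0.02, 0, -0.03, 0, 0, 0],
    [0, -0.04, 0, -0.06, 0, 0, 0],
    [0, -0.05, -0.02, -0.09, 0, 0, 0],
    [0, -0.05, -0.03, -0.11, 0, 0, 0],
    [0, -0.05, -0.03, -0.11, 0, 0, 0],
    [0, -0.05, -0.03, -0.11, 0, 0, 0],
    [0, -0.05, -0.03, -0.11, 0, 0, 0],
  ],
)

```text
clock: 5.45
position: [0.4163, -0.0066, 0.2784]
ee_rot: [0.481, -0.517, 0.518, -0.482]
ft_force: [0.2, 0.2, 0.8]
grip_width: -0.003
```

Run:
```python
from h import *; from workcell import *
o=get_obs(); c=camera("wrist"); cv2.imwrite("pics/w4.png",c["pixels"][:,:,::-1]); np.savez("w4.npz",**c)
print(o["position"],np.round(o["joint_velocities"],3))
P=cloud(c,o); ex=np.array([.078,-.997,0]); ey=np.array([.997,.078,0])
Q=P.reshape(-1,3)-np.array([.512,-.233,0]); a=Q@ex; b=Q@ey
for d in np.arange(-.026,.027,.004):
    m=(abs(a-d)<.002)&(abs(b)<.009); print(round(d,3),m.sum(),np.median(Q[m,2]).round(4) if m.any() else None)
m=(abs(a)<.03)&(b<-.03)&(b>-.09)&(Q[:,2]>.05);print("ledge z",m.sum(),np.median(Q[m,2]))
print(proj(c,[(.512,-.233,.082)],o))
```

```text
[ 0.4163166  -0.00664138  0.27837572] [-0.004  0.025  0.002 -0.005 -0.002  0.001 -0.003]
-0.026 0 None
-0.022 0 None
-0.018 0 None
-0.014 0 None
-0.01 0 None
-0.006 0 None
-0.002 0 None
0.002 0 None
0.006 0 None
0.01 0 None
0.014 8 0.0864
0.018 12 0.087
0.022 10 0.0875
0.026 0 None
ledge z 0 nan
[[333.28303112 320.43144835]]
  return _methods._mean(a, axis=axis, dtype=dtype,
  ret = ret.dtype.type(ret / rcount)
```

View pics/w4.png

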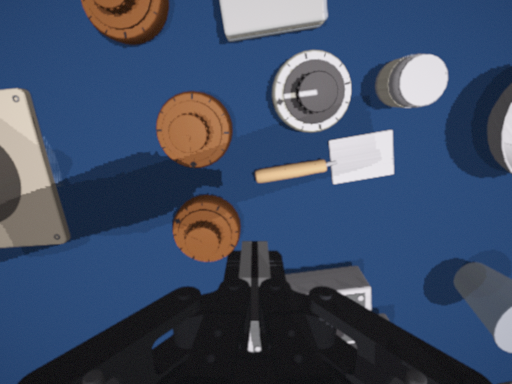

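The inner end's top is 86.4 mm at 14 mm from the hinge (87 expected when fully on), and the press reached 18 N at the stop, so the rocker is on. This picture has the timer at (312,92) with the arm still, so I'll measure it here.

Run:
```python
from h import *; from workcell import *
c=dict(np.load("w4.npz")); o=get_obs(); P=cloud(c,o)
Q=P.reshape(-1,3); near=np.linalg.norm(Q[:,:2]-[.4945,.078],axis=1)<.055
for lo,hi in((.06,.07),(.037,.045),(.03,.036)):
    q=Q[near&(Q[:,2]>lo)&(Q[:,2]<hi)]; print(len(q),q.mean(0).round(4),((q.max(0)+q.min(0))/2).round(4),(q.max(0)-q.min(0)).round(4))
im=c["pixels"][:,:,::-1]; cv2.imwrite("pics/w4t.png",cv2.resize(im[45:138,265:360],None,fx=6,fy=6,interpolation=cv2.INTER_CUBIC))
for n,cc in(("tin",(.6,.08)),("packs",(.45,.187))):
    m=(np.linalg.norm(Q[:,:2]-cc,axis=1)<.075)&(Q[:,2]>.035)&(np.linalg.norm(Q[:,:2]-[.4945,.078],axis=1)>.055); print(n,Q[m].min(0).round(3),Q[m].max(0).round(3))
print(plan(o,(.494,.078,.16),down(71)),np.round(o["joint_pos"],2))
```

```text
1329 [0.4939 0.0765 0.0653] [0.4947 0.0762 0.0641] [0.0473 0.0464 0.008 ]
1716 [0.4917 0.0774 0.0415] [0.4934 0.0761 0.0406] [0.0761 0.0748 0.0071]
1701 [0.4908 0.0783 0.0341] [0.494  0.0763 0.033 ] [0.0952 0.0972 0.006 ]
tin [0.582 0.051 0.035] [0.64  0.11  0.073]
packs [0.389 0.145 0.035] [0.511 0.183 0.046]
(array([-0.09  ,  0.1183,  0.0711]), array([-0.00144473, -1.31142584,  0.00188027])) [-0.8  -0.25  0.61  1.92  0.14  1.43 -0.31]
```

View pics/w4t.png

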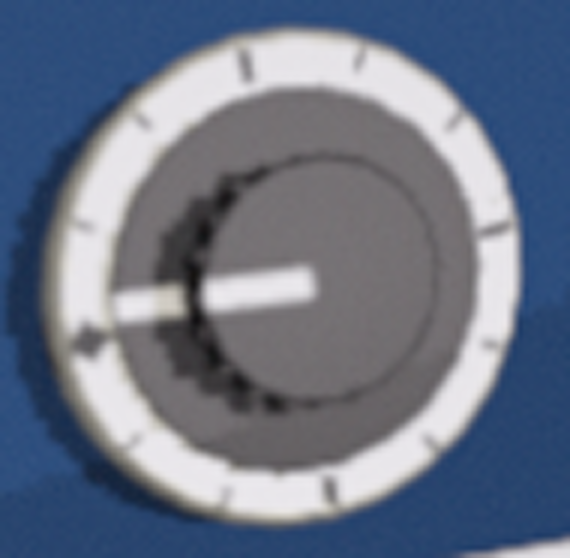

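The timer axis is at (0.494, 0.077) and agrees within 2 mm in both views; case, skirt and crown sizes fit. The dial starts at about +0.15 rad. I'll move above it, turned counter-clockwise, with the jaws at 70 %.

Call:
send_rows(
  motion=[
    [70, -0.01, 0, 0.01, 0, -0.12, 0],
    [70, -0.02, 0, 0.02, 0, -0.24, 0],
    [70, -0.03, 0, 0.03, 0, -0.36, 0],
    [70, -0.04, 0.02, 0.04, 0, -0.48, 0],
    [70, -0.05, 0.04, 0.05, 0, -0.6, 0],
    [70, -0.065, 0.06, 0.06, 0, -0.72, 0],
    [70, -0.08, 0.08, 0.07, 0, -0.84, 0],
    [70, -0.09, 0.1, 0.07, 0, -0.96, 0],
    [70, -0.09, 0.118, 0.071, 0, -1.08, 0],
    [70, -0.09, 0.118, 0.071, 0, -1.2, 0],
  ],
)

```text
clock: 6.33
position: [0.4922, 0.0784, 0.1566]
ee_rot: [0.692, -0.153, 0.152, -0.688]
ft_force: [-0.6, -1.2, -0.8]
grip_width: 0.697
```

Call:
send_rows(
  motion=[
    [70, 0, 0, 0, 0, -0.1, 0],
    [70, 0, 0, 0, 0, -0.1, 0],
    [70, 0, 0, 0, 0, -0.1, 0],
    [70, 0, 0, 0, 0, -0.1, 0],
    [70, 0, 0, 0, 0, -0.1, 0],
  ],
)

```text
clock: 6.75
position: [0.4937, 0.0791, 0.1611]
ee_rot: [-0.697, 0.12, -0.122, 0.697]
ft_force: [-0.2, -0.2, 0.0]
grip_width: 0.702
```

Run:
```python
from h import *; from workcell import *
o=get_obs(); M=R.from_quat(o["ee_rot"]).as_matrix(); print(o["position"],M.round(3),np.degrees(np.arctan2(M[1,2],M[0,2])),np.round(o["joint_pos"],2),np.round(o["joint_velocities"],3),o["grip_width"],o["ft_force"])
print(plan(o,(.494,.077,.09),down(71)))
c=camera("wrist"); cv2.imwrite("pics/w5.png",c["pixels"][:,:,::-1])
```

```text
[0.49365655 0.07911871 0.16108392] [[ 0.941  0.003  0.337]
 [-0.337 -0.     0.941]
 [ 0.003 -1.     0.001]] 70.30440638247406 [-0.9   0.11  0.7   1.91 -0.08  1.14  1.05] [-0.003 -0.008 -0.001  0.     0.     0.001  0.011] 0.7020159624514606 [-0.21190715 -0.15542086  0.04783701]
(array([ 0.0008,  0.0711, -0.0019]), array([-0.00059436, -0.01214132,  0.00303122]))
```

View pics/w5.png

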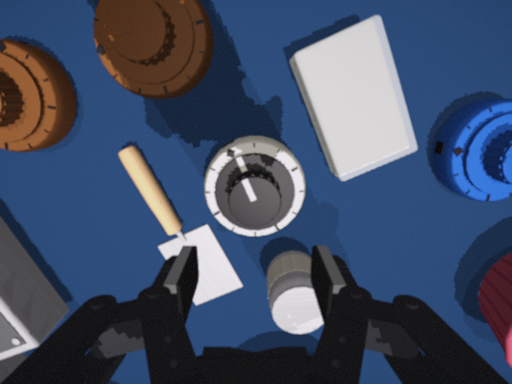

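The view shows the timer centred at (255,190) between the jaws, in line with the fingers. The packs (355,100), tin (297,295) and spatula are clear. Now I'll descend.

Call:
send_rows(
  motion=[
    [70, 0.001, 0.02, -0.002, 0, -0.012, 0.003],
    [70, 0.001, 0.04, -0.002, 0, -0.012, 0.003],
    [70, 0.001, 0.055, -0.002, 0, -0.012, 0.003],
    [70, 0.001, 0.07, -0.002, 0, -0.012, 0.003],
    [70, 0.001, 0.08, -0.002, 0, -0.012, 0.003],
    [70, 0.001, 0.09, -0.002, 0, -0.012, 0.003],
    [65, 0.001, 0.097, -0.002, 0, -0.012, 0.003],
    [65, 0.001, 0.102, -0.002, 0, -0.012, 0.003],
    [63, 0.001, 0.104, -0.002, 0, -0.012, 0.003],
    [63, 0.001, 0.104, -0.002, 0, -0.012, 0.003],
  ],
)

```text
clock: 7.63
position: [0.494, 0.0771, 0.0571]
ee_rot: [-0.697, 0.116, -0.116, 0.698]
ft_force: [-0.3, -0.2, 0.1]
grip_width: 0.628
```

Run:
```python
from h import *; from workcell import *
o=get_obs(); print(o["position"],plan(o,(.494,.077,.05),down(71)),o["ft_force"])
c=camera("wrist"); cv2.imwrite("pics/w6.png",c["pixels"][:,:,::-1])
```

```text
[0.49404453 0.07711288 0.05706966] (array([-0.    ,  0.0071, -0.0001]), array([-0.00072035,  0.00259843, -0.00023026])) [-0.33939222 -0.16757405  0.07361755]
```

View pics/w6.png

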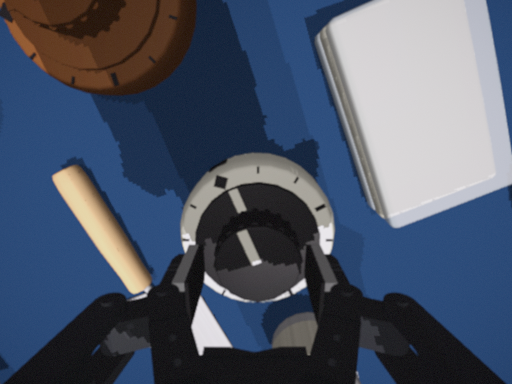

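Both pads straddle the crown evenly (inner faces at about 203 and 305, crown centre at 257). I'll continue slowly, 1 mm per row.

Call:
send_rows(
  motion=[
    [63, 0, 0.001, 0, 0, 0, 0],
    [63, 0, 0.002, 0, 0, 0, 0],
    [63, 0, 0.003, 0, 0, 0, 0],
    [63, 0, 0.004, 0, 0, 0, 0],
    [63, 0, 0.005, 0, 0, 0, 0],
    [63, 0, 0.006, 0, 0, 0, 0],
    [63, 0, 0.007, 0, 0, 0, 0],
    [63, 0, 0.008, 0, 0, 0, 0],
    [63, 0, 0.009, 0, 0, 0, 0],
    [63, 0, 0.01, 0, 0, 0, 0],
  ],
)

```text
clock: 8.52
position: [0.494, 0.0772, 0.047]
ee_rot: [-0.697, 0.116, -0.116, 0.698]
ft_force: [0.3, 0.3, 0.1]
grip_width: 0.628
```

Call:
send_rows(
  motion=[
    [63, 0, 0.001, 0, 0, 0, 0],
    [63, 0, 0.002, 0, 0, 0, 0],
    [63, 0, 0.003, 0, 0, 0, 0],
    [63, 0, 0.004, 0, 0, 0, 0],
    [63, 0, 0.004, 0, 0, 0, 0],
  ],
)

```text
clock: 8.93
position: [0.4939, 0.0771, 0.043]
ee_rot: [-0.697, 0.116, -0.116, 0.698]
ft_force: [0.0, 0.5, -0.0]
grip_width: 0.627
```

Call:
send_rows(
  motion=[
    [63, 0, 0.001, 0, 0, 0, 0],
    [63, 0, 0.002, 0, 0, 0, 0],
    [60, 0, 0.002, 0, 0, 0, 0],
    [58, 0, 0.002, 0, 0, 0, 0],
    [56, 0, 0.002, 0, 0, 0, 0],
    [54, 0, 0.002, 0, 0, 0, 0],
    [52, 0, 0.002, 0, 0, 0, 0],
    [50, 0, 0.002, 0, 0, 0, 0],
    [48, 0, 0.002, 0, 0, 0, 0],
    [48, 0, 0.002, 0, 0, 0, 0],
  ],
  squeeze=40,
)

```text
clock: 9.77
position: [0.4944, 0.0777, 0.0417]
ee_rot: [-0.697, 0.115, -0.116, 0.698]
ft_force: [-0.8, 1.2, 5.7]
grip_width: 0.525
```

Call:
send_rows(
  motion=[
    [40, 0, 0, 0, 0, 0, 0],
    [40, 0, 0, 0, 0, 0, 0],
    [40, 0, 0, 0, 0, 0, 0],
  ],
)

```text
clock: 10.02
position: [0.4944, 0.0777, 0.0417]
ee_rot: [-0.697, 0.115, -0.116, 0.698]
ft_force: [-0.9, 3.6, 6.1]
grip_width: 0.521
```

Call:
send_rows(
  motion=[
    [40, 0, 0.0005, 0, 0, 0, 0],
    [40, 0, 0.001, 0, 0, 0, 0],
    [40, 0, 0.0013, 0, 0, 0, 0],
    [40, 0, 0.0013, 0, 0, 0, 0],
    [40, 0, 0.0013, 0, 0, 0, 0],
  ],
)

```text
clock: 10.43
position: [0.4945, 0.0777, 0.0414]
ee_rot: [-0.697, 0.116, -0.116, 0.699]
ft_force: [-8.8, 1.0, 24.1]
grip_width: 0.524
```

Call:
send_rows(
  motion=[
    [40, 0, -0.0004, 0, 0, 0, 0],
    [40, 0, -0.0004, 0, 0, 0.03, 0],
    [40, 0, -0.0004, 0, 0, 0.07, 0],
    [40, 0, -0.0004, 0, 0, 0.12, 0],
    [40, 0, -0.0004, 0, 0, 0.17, 0],
    [40, 0, -0.0004, 0, 0, 0.22, 0],
    [40, 0, -0.0004, 0, 0, 0.26, 0],
    [40, 0, -0.0004, 0, 0, 0.3, 0],
  ],
)

```text
clock: 11.1
position: [0.4947, 0.0782, 0.0415]
ee_rot: [-0.671, 0.219, -0.219, 0.673]
ft_force: [-5.1, 2.8, 17.0]
grip_width: 0.522
```

Run:
```python
from h import *; from workcell import *
o=get_obs(); print(o["position"],o["ft_force"],o["torque"]); M=R.from_quat(o["ee_rot"]).as_matrix(); print(np.degrees(np.arctan2(M[1,2],M[0,2])),M[:,1])
c=camera("wrist"); cv2.imwrite("pics/w7.png",c["pixels"][:,:,::-1]); np.savez("w7.npz",**c)
```

```text
[0.49470631 0.07820553 0.04154993] [-5.13820045  2.8484966  17.00607101] [0.64505936 1.10177403 0.16382704]
53.91034278029438 [ 0.00110487  0.00275692 -0.99999559]
```

View pics/w7.png

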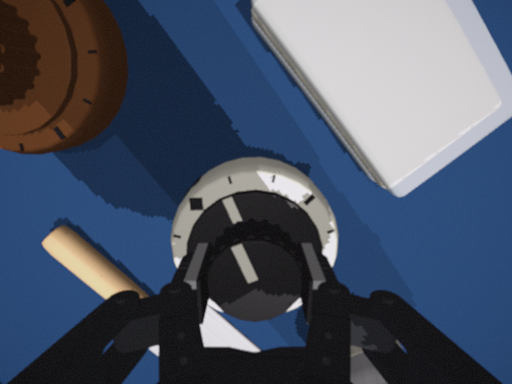

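The pointer stays with the tool while the diamond moved from (221,182) to (196,204) in the tool's view. I'll check that the case hasn't turned.

```bash
cat > chk.py <<'E'
import sys; from h import *; from workcell import *
o=get_obs(); c=camera("wrist"); n=sys.argv[1]; cv2.imwrite(f"pics/{n}.png",c["pixels"][:,:,::-1])
print(o["position"].round(4) if hasattr(o["position"],"round") else o["position"],np.round(o["ft_force"],1),np.round(o["torque"],2),np.round(o["joint_pos"],2))
C=np.array([.494,.077]); p=proj(c,[[.494+.0465*np.cos(np.radians(-169.5)),.077+.0465*np.sin(np.radians(-169.5)),.034]],o)[0]; print("zero expected at",p)
g=cv2.cvtColor(c["pixels"],cv2.COLOR_RGB2GRAY); x,y=p.round().astype(int); w=g[y-14:y+15,x-14:x+15].copy()
P=cloud(c,o); rr=np.linalg.norm(P[y-14:y+15,x-14:x+15,:2]-C,axis=-1); zz=P[y-14:y+15,x-14:x+15,2]
m=(w<70)&(rr>.0405)&(rr<.05)&(zz>.028); 
q=np.argwhere(m)
if len(q):
    uv=q.mean(0)[::-1]+[x-14,y-14]; Z=onplane(c,[uv],.034,o)[0]; print("zero seen",uv,len(q),Z.round(4),"angle",np.degrees(np.arctan2(*(Z[:2]-C)[::-1])).round(1))
M=R.from_quat(o["ee_rot"]).as_matrix(); print("jaw deg",np.degrees(np.arctan2(M[1,2],M[0,2])).round(1))
E
python3 chk.py w8
```

```text
[0.4947 0.0782 0.0415] [-5.5  2.7 17.2] [0.59 1.08 0.02] [-0.88  0.32  0.72  2.02 -0.27  0.9   0.92]
zero expected at [193.54789653 195.64975867]
zero seen [194.92920354 203.47787611] 113 [0.4522 0.0663 0.034 ] angle -165.6
jaw deg 53.7
```

Run:
```python
from h import *; from workcell import *
c=camera("wrist")
o=dict(position=np.array([.49404,.07711,.05707]),ee_rot=[-0.697,0.116,-0.116,0.698])
Z=onplane(c,[(221,182)],.034,o)[0]; print(Z,np.degrees(np.arctan2(*(Z[:2]-[.494,.077])[::-1])))
```

```text
[0.45374595 0.06761971 0.034     ] -166.88260970751352
```

Before contact the same measure read -166.9°, so the case hasn't swivelled (a change of about 1 mm). I'll wind on.

Call:
send_rows(
  motion=[
    [40, 0, 0, 0, 0, 0.05, 0],
    [40, 0, 0, 0, 0, 0.1, 0],
    [40, 0, 0, 0, 0, 0.15, 0],
    [40, 0, 0, 0, 0, 0.2, 0],
    [40, 0, 0, 0, 0, 0.25, 0],
    [40, 0, 0, 0, 0, 0.3, 0],
    [40, 0, 0, 0, 0, 0.35, 0],
    [40, 0, 0, 0, 0, 0.4, 0],
    [40, 0, 0, 0, 0, 0.45, 0],
    [40, 0, 0, 0, 0, 0.5, 0],
  ],
)

```text
clock: 12.08
position: [0.4953, 0.0787, 0.0416]
ee_rot: [-0.596, 0.378, -0.379, 0.599]
ft_force: [-1.1, 4.7, 13.2]
grip_width: 0.523
```

```bash
python3 chk.py w9
```

```text
[0.4953 0.0787 0.0416] [-1.1  4.7 13.2] [1.04 0.31 0.22] [-0.96  0.34  0.82  2.02 -0.32  0.91  0.47]
zero expected at [174.61467101 228.94301934]
zero seen [178.88679245 234.73584906] 106 [0.4517 0.0662 0.034 ] angle -165.7
jaw deg 25.3
```

View pics/w9.png

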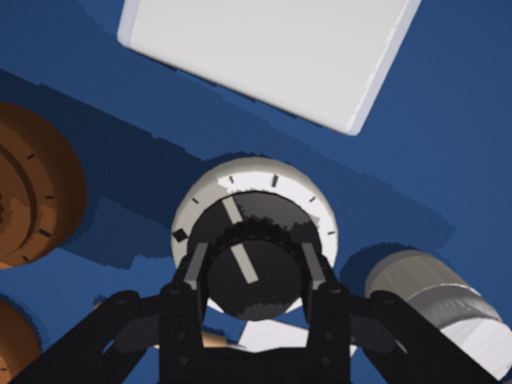

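The case holds steady at -165.7°, but the pressure has dropped to 13 N. I'll add a little press and keep turning.

Call:
send_rows(
  motion=[
    [40, 0, 0.0004, 0, 0, 0.0, 0],
    [40, 0, 0.0004, 0, 0, 0.05, 0],
    [40, 0, 0.0004, 0, 0, 0.1, 0],
    [40, 0, 0.0004, 0, 0, 0.15, 0],
    [40, 0, 0.0004, 0, 0, 0.2, 0],
    [40, 0, 0.0004, 0, 0, 0.25, 0],
    [40, 0, 0.0004, 0, 0, 0.3, 0],
    [40, 0, 0.0004, 0, 0, 0.35, 0],
    [40, 0, 0.0004, 0, 0, 0.4, 0],
    [40, 0, 0.0004, 0, 0, 0.45, 0],
  ],
)

```text
clock: 12.97
position: [0.4961, 0.0789, 0.0415]
ee_rot: [0.496, -0.502, 0.502, -0.5]
ft_force: [0.6, 5.1, 15.2]
grip_width: 0.523
```

```bash
python3 chk.py w10
```

```text
[0.4961 0.0789 0.0415] [ 0.6  5.1 15.2] [ 1.07 -0.01  0.21] [-1.04  0.38  0.92  2.02 -0.38  0.92  0.07]
zero expected at [174.91565949 261.65020313]
zero seen [177.         264.22222222] 27 [0.4493 0.0668 0.034 ] angle -167.1
jaw deg -0.5
```

Call:
send_rows(
  motion=[
    [40, 0, 0, -0.001, 0, 0.05, 0],
    [40, 0, 0, -0.001, 0, 0.1, 0],
    [40, 0, 0, -0.001, 0, 0.15, 0],
    [40, 0, 0, -0.001, 0, 0.2, 0],
    [40, 0, 0, -0.001, 0, 0.25, 0],
    [40, 0, 0, -0.001, 0, 0.3, 0],
    [40, 0, 0, -0.001, 0, 0.35, 0],
    [40, 0, 0, -0.001, 0, 0.4, 0],
    [40, 0, 0, -0.001, 0, 0.45, 0],
    [40, 0, 0, -0.001, 0, 0.5, 0],
  ],
)

```text
clock: 13.85
position: [0.496, 0.0779, 0.0416]
ee_rot: [0.356, -0.61, 0.61, -0.36]
ft_force: [6.4, 2.0, 9.9]
grip_width: 0.522
```

```bash
python3 chk.py w11
```

```text
[0.496  0.0779 0.0416] [6.4 2.  9.9] [ 0.43 -1.12  0.23] [-1.12  0.43  1.03  2.03 -0.46  0.93 -0.36]
zero expected at [193.36797889 291.06192005]
jaw deg -29.2
```

View pics/w11.png

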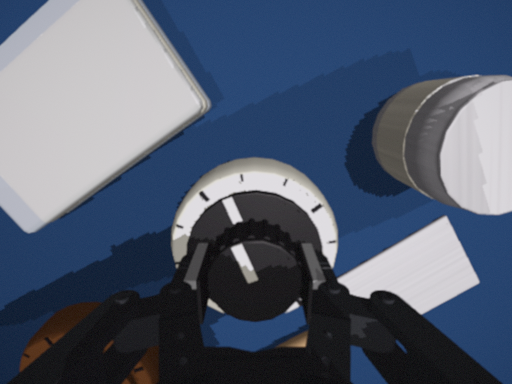

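Pressure is down to 10 N, so I'll press in 0.8 mm first and then turn the rest of the way past 20.

Call:
send_rows(
  motion=[
    [40, 0, 0.0004, 0, 0, 0, 0],
    [40, 0, 0.0008, 0, 0, 0.0, 0],
    [40, 0, 0.0008, 0, 0, 0.05, 0],
    [40, 0, 0.0008, 0, 0, 0.1, 0],
    [40, 0, 0.0008, 0, 0, 0.15, 0],
    [40, 0, 0.0008, 0, 0, 0.2, 0],
    [40, 0, 0.0008, 0, 0, 0.25, 0],
    [40, 0, 0.0008, 0, 0, 0.3, 0],
    [40, 0, 0.0008, 0, 0, 0.35, 0],
    [40, 0, 0.0008, 0, 0, 0.4, 0],
  ],
)

```text
clock: 14.73
position: [0.4966, 0.0775, 0.0415]
ee_rot: [0.227, -0.669, 0.669, -0.232]
ft_force: [3.2, 1.0, 20.4]
grip_width: 0.528
```

```bash
python3 chk.py w12
```

```text
[0.4966 0.0775 0.0415] [ 3.2  1.  20.4] [ 0.03 -0.71  0.21] [-1.18  0.49  1.12  2.03 -0.54  0.96 -0.69]
zero expected at [216.43464892 308.01075526]
zero seen [218.175 309.475] 40 [0.448 0.067 0.034] angle -167.8
jaw deg -52.1
```

View pics/w12.png

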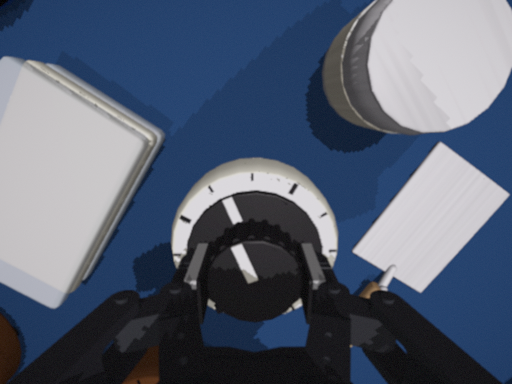

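The marks read, from the bold one at (185,219) = 15, then (211,188) = 20 and (252,177) = 25. The pointer is at about (230,190), so near 22, agreeing with 2.30 rad from the turn angle. Now back counter-clockwise by about 1.25 rad.

Call:
send_rows(
  motion=[
    [40, 0, 0, 0, 0, 0, 0],
    [40, 0, -0.0003, 0, 0, -0.05, 0],
    [40, 0, -0.0003, 0, 0, -0.1, 0],
    [40, 0, -0.0003, 0, 0, -0.15, 0],
    [40, 0, -0.0003, 0, 0, -0.2, 0],
    [40, 0, -0.0003, 0, 0, -0.25, 0],
    [40, 0, -0.0003, 0, 0, -0.3, 0],
    [40, 0, -0.0003, 0, 0, -0.35, 0],
    [40, 0, -0.0003, 0, 0, -0.4, 0],
    [40, 0, -0.0003, 0, 0, -0.45, 0],
  ],
)

```text
clock: 15.62
position: [0.496, 0.078, 0.0415]
ee_rot: [0.372, -0.6, 0.6, -0.376]
ft_force: [1.1, 3.2, 19.0]
grip_width: 0.526
```

```bash
python3 chk.py w13
```

```text
[0.496  0.078  0.0415] [ 1.1  3.2 19. ] [ 0.53 -0.23 -0.17] [-1.11  0.42  1.02  2.03 -0.45  0.93 -0.31]
zero expected at [190.70361931 288.39555097]
jaw deg -26.1
```

Call:
send_rows(
  motion=[
    [40, 0, 0, 0, 0, -0.05, 0],
    [40, 0, 0, 0, 0, -0.1, 0],
    [40, 0, 0, 0, 0, -0.15, 0],
    [40, 0, 0, 0, 0, -0.2, 0],
    [40, 0, 0, 0, 0, -0.25, 0],
    [40, 0, 0, 0, 0, -0.3, 0],
    [40, 0, 0, 0, 0, -0.35, 0],
    [40, 0, 0, 0, 0, -0.4, 0],
    [40, 0, 0, 0, 0, -0.45, 0],
    [40, 0, 0, 0, 0, -0.5, 0],
  ],
)

```text
clock: 16.5
position: [0.4952, 0.0782, 0.0415]
ee_rot: [-0.509, 0.489, -0.489, 0.513]
ft_force: [-3.2, 2.9, 23.9]
grip_width: 0.527
```

```bash
python3 chk.py w14
```

```text
[0.4952 0.0782 0.0415] [-3.2  2.9 23.9] [ 0.55  0.86 -0.18] [-1.03  0.37  0.9   2.02 -0.37  0.91  0.12]
zero expected at [175.30507271 256.93189989]
zero seen [177.07352941 259.5       ] 68 [0.4492 0.0669 0.034 ] angle -167.3
jaw deg 2.5
```

View pics/w14.png

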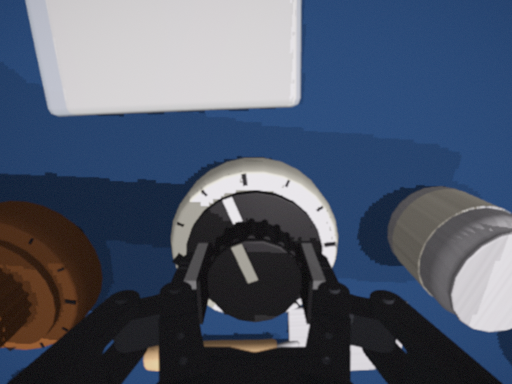

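Bold 15 is at (245,180) and 10 at (208,193). The pointer, at about (232,200), reads about 13 and agrees with 1.34 rad. Another 0.30 rad back is needed.

Call:
send_rows(
  motion=[
    [40, 0, -0.0004, 0, 0, -0.05, 0],
    [40, 0, -0.0004, 0, 0, -0.1, 0],
    [40, 0, -0.0004, 0, 0, -0.15, 0],
    [40, 0, -0.0004, 0, 0, -0.2, 0],
    [40, 0, -0.0004, 0, 0, -0.25, 0],
    [40, 0, -0.0004, 0, 0, -0.3, 0],
    [40, 0, -0.0004, 0, 0, -0.3, 0],
    [40, 0, -0.0004, 0, 0, -0.3, 0],
  ],
)

```text
clock: 17.22
position: [0.4946, 0.0781, 0.0415]
ee_rot: [-0.577, 0.407, -0.408, 0.579]
ft_force: [-3.6, 2.4, 20.5]
grip_width: 0.52
```

```bash
python3 chk.py w15
python3 - <<'E'
import cv2; im=cv2.imread("pics/w15.png"); cv2.imwrite("pics/w15c.png",cv2.resize(im[140:330,160:350],None,fx=3,fy=3,interpolation=cv2.INTER_CUBIC))
E
```

```text
[0.4946 0.0781 0.0415] [-3.6  2.4 20.5] [0.47 0.79 0.18] [-0.98  0.35  0.84  2.02 -0.33  0.91  0.38]
zero expected at [174.95526511 235.61448824]
zero seen [178.39130435 239.94782609] 115 [0.4508 0.0666 0.034 ] angle -166.4
jaw deg 19.7
```

View pics/w15c.png

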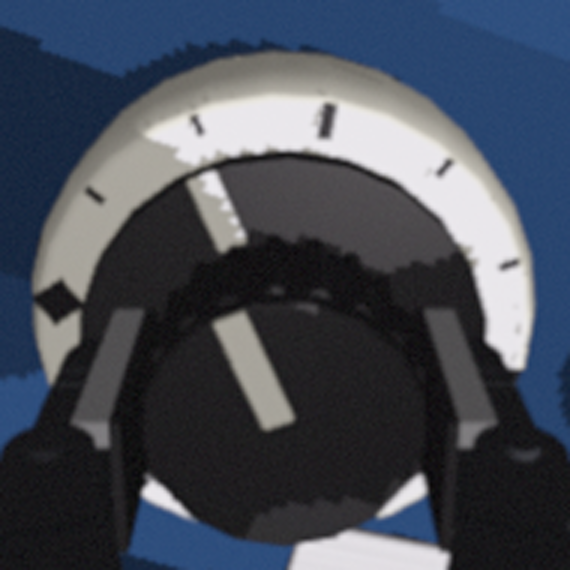

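The skirt pointer tip at crop (203,178) lies just under the 10 mark at (197,125). I'll check this in numbers before letting go.

Run:
```python
from h import *; from workcell import *
o=get_obs(); c=camera("wrist")
f=lambda L:(np.array(L,float)+.5)/3-.5+np.array([160,140])
m=onplane(c,f([(60,300),(95,195),(197,125),(327,120),(445,168),(510,265)]),.034,o)
x,y=m[:,0],m[:,1]; A=np.c_[2*x,2*y,np.ones(len(x))]; s=np.linalg.lstsq(A,x*x+y*y,rcond=None)[0]; C=s[:2]; print("centre",C,"r",np.sqrt(s[2]+C@C))
p=onplane(c,f([(203,178)]),.041,o)[0]; q=onplane(c,f([(278,422)]),.065,o)[0]
print("axis pt of pointer",q)
for cc in (C,np.array([.4946,.0781])):
    a=lambda v:np.degrees(np.arctan2(v[1]-cc[1],v[0]-cc[0]))
    print([round(float(a(v)),1) for v in m],"ptr",round(float(a(p)),1))
v=p-q; print("line dir",np.degrees(np.arctan2(v[1],v[0])))
```

```text
centre [0.4941488  0.07446175] r 0.04394678465550261
axis pt of pointer [0.49238793 0.0752222  0.065     ]
[-170.0, 160.3, 130.4, 99.9, 69.1, 38.6] ptr 132.5
[-165.5, 165.0, 134.1, 101.5, 67.9, 35.1] ptr 137.1
line dir 131.19637174696305
```

The zero mark is at -170.0° and the pointer at 131-132.5°, so the dial stands at about 58° or 1.02 rad (10 minutes within 2°). I'll ease the pressure, let go and rise.

Call:
send_rows(
  motion=[
    [40, 0, -0.0005, 0, 0, 0, 0],
    [45, 0, -0.0008, 0, 0, 0, 0],
    [52, 0, -0.0008, 0, 0, 0, 0],
    [56, 0, -0.0008, 0, 0, 0, 0],
    [60, 0, -0.0008, 0, 0, 0, 0],
    [64, 0, -0.001, 0, 0, 0, 0],
    [66, 0, -0.001, 0, 0, 0, 0],
    [66, 0, -0.001, 0, 0, 0, 0],
  ],
)

```text
clock: 17.98
position: [0.4928, 0.077, 0.0406]
ee_rot: [-0.578, 0.408, -0.407, 0.578]
ft_force: [-0.0, -0.6, 0.0]
grip_width: 0.662
```

Call:
send_rows(
  motion=[
    [66, 0, -0.005, 0, 0, 0, 0],
    [66, 0, -0.012, 0, 0, 0, 0],
    [66, 0, -0.025, 0, 0, 0, 0],
    [66, 0, -0.045, 0, 0, 0, 0],
    [66, 0, -0.08, 0, 0, 0, 0],
    [66, 0, -0.12, 0, 0, 0, 0],
    [66, 0, -0.15, 0, 0, 0, 0],
    [66, 0, -0.16, 0, 0, 0, 0],
    [66, 0, -0.16, 0, 0, 0, 0],
    [66, 0, -0.16, 0, 0, 0, 0],
  ],
)

```text
clock: 18.82
position: [0.493, 0.0772, 0.2009]
ee_rot: [-0.577, 0.408, -0.407, 0.579]
ft_force: [0.1, 0.8, -0.1]
grip_width: 0.66
```

```bash
python3 chk.py w16
python3 - <<'E'
from h import *; from workcell import *
c=camera("scene"); np.savez("scene5.npz",**c); s=np.load("scene0.npz")["pixels"]; im=c["pixels"]
cv2.imwrite("pics/s5.png",im[:,:,::-1])
f=lambda a:cv2.resize(a[150:215,130:200,::-1],None,fx=5,fy=5,interpolation=cv2.INTER_CUBIC)
cv2.imwrite("pics/s5r.png",np.hstack([f(s),f(im)]))
E
```

```text
[0.493  0.0772 0.2009] [ 0.1  0.8 -0.1] [-0.02  0.01 -0.02] [-1.14  0.07  0.94  1.87 -0.06  1.23  0.17]
zero expected at [214.2699525  170.85213914]
zero seen [215.88 173.12] 25 [0.4507 0.0667 0.034 ] angle -166.6
jaw deg 19.6
```

View pics/w16.png

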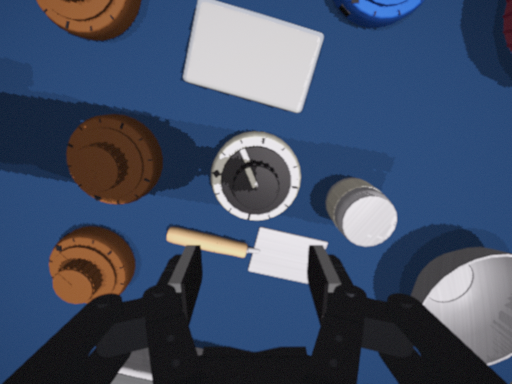

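View pics/s5.png

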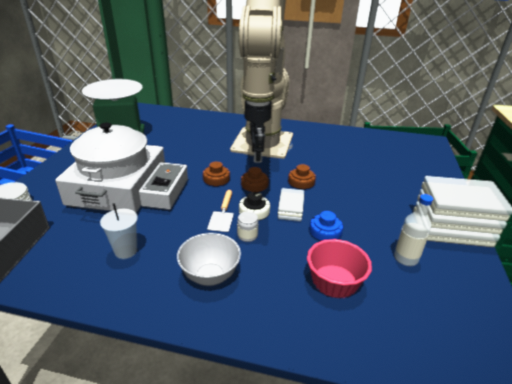

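The timer stands free with its zero mark within about 3 mm of before, and the bystanders look unmoved. One last close check of the dial and rocker.

Run:
```python
import cv2,numpy as np
a=cv2.imread("pics/w16.png")[125:228,203:308]; a=cv2.resize(a,None,fx=4,fy=4,interpolation=cv2.INTER_CUBIC)
b=cv2.resize(cv2.imread("pics/s5r.png"),(700*a.shape[0]//650//1*1,a.shape[0]))[:, :370+0] if 0 else cv2.imread("pics/s5r.png")[:, 350:]
h=max(a.shape[0],b.shape[0]); o=np.zeros((h,a.shape[1]+b.shape[1],3),np.uint8); o[:a.shape[0],:a.shape[1]]=a; o[:b.shape[0],a.shape[1]:]=b; cv2.imwrite("pics/fin.png",o)
```

```text
(no output)
```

View pics/fin.png

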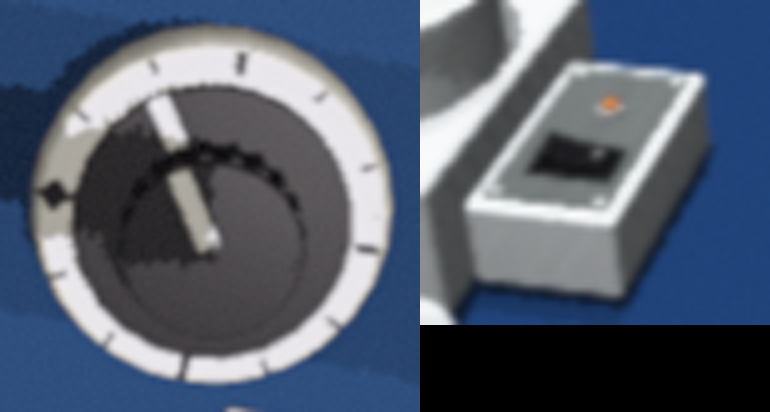

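The pointer at (160,103) points at the second mark, (154,67), clockwise from the diamond (53,193), which is 10 minutes. The rocker's inner end is still up. I'll hand in now.

```bash
python3 -c "
from workcell import *
print(hand_in())"
```

```text
the job is handed in; nothing more can be done
None
```

I switched the steamer on, wound the timer to about 22 minutes, brought it back to 10 minutes, let go and handed the job in. It took about 19 s of the 72 s allowed.

- **Rocker:** I pressed its outer end with shut fingers until it met a hard stop at about 18 N. Afterwards its inner end measured 86.4 mm high, against 87 mm expected when fully on. In the last scene picture it still looked on.
- **Dial:** I held the crown at 40 N and pressed down with about 10–24 N, going a little above the 20 N given when pressing in and while turning back. The wind reached about 2.30 rad, read from both the turn angle and the marks. Before letting go the pointer measured 1.02 rad (10 minutes is 1.047), and after release it still pointed at the 10 mark.
- **Timer case:** the zero mark moved about 3 mm at most and did not swivel. The wrist camera places that mark about 3° off from the top view. The offset was already there before contact, so I compared before and after within the wrist view.
- **Other things:** the bystanders looked unmoved in the last pictures, judged by eye only. At hand-in the gripper was clear of everything, with no force on the wrist.

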